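# Fit the gauge sleeve and index the inspection carriage

## Task

Two eyepiece sleeves stand on the bench: put the one whose bore fits the carriage's gauge pin onto that pin, right down on the deck, and let go of it; the one that does not fit stays standing on the bench. Then take the carriage by its black tab and slide it along the rail until its spring ball drops into the notch of the index bar, without running on past the notch. Finish still holding the tab, with the carriage at rest in the notch; do not let go.

Things in the scene. Friction and masses are not known exactly. Their poses are not given: they have to be found in the camera images.
- sleeve_wide: Plain aluminium sleeve (open tube) upright on the bench: outside diameter 36 mm, height 36 mm, bore 24.4 mm, about 55 g. It is the one that fits the 22 mm gauge pin. Origin: centre of its underside, z up along its axis. The two sleeves look alike but for the bore; which one stands nearer the robot changes.
- sleeve_narrow: The other aluminium sleeve: same outside diameter 36 mm and height 36 mm, but bore only 16 mm, so it cannot go onto the pin. Origin: centre of its underside.
- rail: Fixed inspection rail: white base plate 120 mm (x) by 340 mm (y), 10 mm high, with a steel rail 30 mm wide along its own y axis. Origin: under the middle of the rail, on the bench. Its y axis is the direction in which the carriage must slide (from the tab towards the pin). It stands at a different place and yaw (up to 0.3 rad) each time.
- carriage (a joint): Aluminium carriage, 46 mm (x) by 112 mm (y), deck 36 mm above the bench, with the gauge pin at its +y end and the black tab at its -y end, 72 mm apart. Value: travel along the rail's +y in m, 0 to 0.200; its middle lies at y = value - 0.100 in the rail's frame. Starts between 0 and 0.035. Sliding drag about 1 N; it stays where it is left.
- pin_foot (a point): Foot of the gauge pin: the point on the carriage's deck (36 mm above the bench) on the axis of the upright steel pin. Pin: 22 mm diameter, 42 mm tall over the deck, the top 10 mm tapering to 12 mm diameter. A seated sleeve has its underside here.
- tab: Black square tab on the carriage's deck, to be held: 14 mm by 14 mm, 36 mm tall, sides along the rail's x and y. Origin: centre of its foot on the deck (36 mm above the bench), on the rail's centre line.
- carriage_ball (a point): Index point of the carriage: middle of its length, on its +x side at deck height (22.5 mm from the rail's centre line), above the brass barrel of the spring ball (ball 10 mm diameter, pressed to +x against the index bar with about 10 N).
- notch (a point): Where carriage_ball stands when the ball is home in the notch; its axes are those of the rail (y = sliding direction). It lies 90 to 165 mm of travel ahead. Within about 4 mm of the notch the ball pulls a free carriage into its middle, also when the fingers are slackened around the tab; leaving the notch takes a push of about 9 N.
- stain_bottle: Bystander: small amber bottle, 32 mm diameter, 75 mm tall, beyond the rail. Origin under its centre. Leave it alone.
- jar: Bystander: pale jar with a white lid, 48 mm diameter, 55 mm tall, beyond the rail. Origin under its centre. Leave it alone.
- slide_box: Bystander: blue box of slides, 100 by 80 by 28 mm, on the bench to the right. Origin under its centre. Leave it alone.
- index_bar: Fixed steel bar, 260 mm long, along the +x side of the rail, top at deck height, with one V notch (10 mm wide, 5 mm deep) in the face towards the carriage; a white camera 60 mm high stands behind it opposite the pin's final place. Set at another place along the rail each time. Origin: on the bench under the notch's mouth, 39.5 mm from the rail's centre line; axes as the rail's.
Mind the look-alikes: they are no part of the job. What is shaped like the sleeve_wide but red or turquoise is not meant.

How it is judged:
By the outcome, as a careful person would: the job done as asked, in the order asked, and still so for the second after the job is handed in, while the arm keeps its last pose, push and grip.
It also fails if it takes over 54 s, if anything falls off the work surface, if the arm or the gripper's body presses on something with over 40 N, if the wrist force passes 120 N, or if a joint passes its speed limit or range.

## Robot

A 6-joint arm with a two-finger parallel gripper is mounted at the origin on the work surface. World frame = base frame: x ahead of the robot, y to its left, z up, the work surface at z = 0. Lengths are in mm, angles in rad, forces in N, time in s.
With the tool pointing down it reaches from about 300 to 775 mm from the base axis. Payload 14.6 kg.
Tool frame: the origin (TCP) lies at the very end of the fingers, on their centre line; the grasp point (between the pads) lies 19 mm behind it; z points along the fingers, y is the line along which they close (so a half turn about z gives the same grasp; the last joint's range is limited). The gripper opens to 94 mm and grips with 3 to 60 N. Pads are 16 mm wide; open, the fingers measure 119 mm over their backs; the gripper's body (75 mm by 177 mm) begins 78 mm behind the grasp point.
Start: joints at [-1.19, 0.3, 1.521, -0, 1.321, -0.067], TCP at [238.133, -495.764, 205.446] pointing down, gripper open.
Joint ranges: [-3.03, 3.03], [-0.79, 2.21], [0.23, 2.52], [-1.04, 4.18], [0, 3.07], [-2.55, 2.55]. Speed limits (rad/s): [2.22, 2.22, 2.57, 3.14, 3.14, 3.14].

## Interface

Orientations are given as [roll, pitch, yaw] about the fixed x, y, z axes, in that order (R = Rz(yaw) Ry(pitch) Rx(roll)).
In Python, from cell import manip gives the robot as it stands. The module is installed in compiled form; this text tells all that it offers.
- The arm moves only by the shell command python3 -m inch 'ROWS' [FORCE]. ROWS is JSON, a list of rows, each an object of numbers: "gripper": the opening, from 0 (shut) to 1 (fully open); "dx", "dy", "dz": the shift along the world's x, y, z in m; "wx", "wy", "wz": the turn, a rotation vector about the world's x, y, z in degrees. A call has exactly 5 rows; each row is the pose to reach, as a shift and turn from the pose commanded when the call began; what a row does not reach only later rows make up. A row lasts 1/12 s, in which the tool goes at most 41.7 mm and 7.16 degrees, less where a joint would pass 70% of its speed; a pose out of reach is approached as far as the arm can. A call with a gripper value outside its range is refused whole. The fingers move at their own pace and stop on an object; FORCE is the grip in N (left out, the last holds). Time passes only in rows, so rows that repeat a pose let the fingers close, or fill a call up. It gives the time, the measured TCP pose, the force, the opening and the grip force at its end, in the units of the state.
- manip.read_state(): the state, without advancing time (a new reading comes with each control period).
- manip.camera(name): name is "scene" or "top" or "wrist"; returns the picture (480x640x3 uint8, blue, green, red); there is no depth.
- manip.camera_info(name): a dict with "camera_matrix" (3x3 intrinsics, pixels), "R" (3x3) and "t" (3): a world point X has camera coordinates R X + t; the wrist camera has in their place "tool_from_camera" (4x4, takes a point from camera to tool coordinates, whose origin is the TCP and whose axes are the flange's). Camera axes: x right, y down, z forward; pixel columns grow to the right and rows downward; lengths in mm; the calibration is good to about 2 mm. A picture is of the moment at which its call begins: read the wrist's pose just before it. camera_info takes no time and is no camera call.
- manip.sign_off(): hands the job in; it is judged then, once.
The state is a dict: "clock": time; "joints": joint angles; "qd": joint speeds; "effort": joint torques, N m; "eef_pos": TCP position; "eef_rot": TCP orientation; "wrist_force": force on the tool from outside, world axes, zero at the start; "moment": the same for the moment, N m; "finger_gap": finger opening in mm; "finger_force": force on a finger pad.
Only numpy, scipy, OpenCV 4.12 (cv2) and the standard library are available. Lean on these libraries where they do the work, as an engineer would, in place of code of your own. Each camera call takes 0.05 s, during which the arm holds its last target. There are 200 camera calls.

## Working session

There is one attempt and no reset: what is moved stays moved. The work goes in short steps, Python scripts to look and compute and a shell command to move; the robot and the scene stay as the last step left them, time stands still between calls to the robot, and variables do not carry over. Pictures are saved under pics/ and viewed, at most 10 in all, crops included, and the job is handed in when it is done.

```bash
mkdir -p pics; python3 - <<'E'
from cell import manip
import cv2,numpy as np
for n in ("top","scene"):
    cv2.imwrite(f"pics/{n}0.png",manip.camera(n)); i=manip.camera_info(n)
    R,t=np.array(i["R"]),np.array(i["t"]); print(n,np.round(-R.T@t),np.round(i["camera_matrix"],1).tolist(),np.round(R,2).tolist())
print(manip.camera_info("wrist")); print(manip.read_state())
E
```

```text
top [ 451.  -54. 1348.] [[593.7, 0.0, 326.8], [0.0, 593.7, 239.6], [0.0, 0.0, 1.0]] [[0.01, -1.0, 0.01], [-0.99, -0.02, -0.1], [0.1, -0.01, -0.99]]
scene [982. 449. 983.] [[582.5, 0.0, 327.7], [0.0, 582.5, 242.8], [0.0, 0.0, 1.0]] [[-0.79, 0.61, -0.01], [0.5, 0.65, -0.57], [-0.34, -0.45, -0.82]]
{'camera_matrix': array([[389.05320268,   0.        , 318.40698625],
       [  0.        , 389.05320268, 236.87303679],
       [  0.        ,   0.        ,   1.        ]]), 'tool_from_camera': array([[-9.20222188e-04, -9.69737424e-01, -2.44148484e-01,
         7.06171508e+01],
       [ 9.99999507e-01, -8.00974049e-04, -5.87704747e-04,
         1.91534300e+00],
       [ 3.74362688e-04, -2.44148904e-01,  9.69737682e-01,
        -1.79416131e+02],
       [ 0.00000000e+00,  0.00000000e+00,  0.00000000e+00,
         1.00000000e+00]])}
{'clock': 0.1, 'joints': array([-1.18963596e+00,  3.00421437e-01,  1.52151084e+00, -9.76341418e-06,
        1.32065849e+00, -6.66040464e-02]), 'qd': array([-7.69842632e-04, -2.85354000e-03,  8.68032195e-04,  1.43433032e-03,
        9.91713664e-05,  1.91119589e-04]), 'effort': array([ 1.25585902e-03, -5.32641721e+01, -3.53283942e+01,  7.09447078e-02,
        2.35047826e-02, -5.14225906e-05]), 'eef_pos': array([ 238.0336324 , -495.57650435,  204.9432716 ]), 'eef_rot': array([-3.14059612e+00, -5.69933051e-05,  4.47766811e-01]), 'wrist_force': array([ 0.11175941,  0.28364536, -0.38971105]), 'moment': array([-0.04593134, -0.00240642, -0.00269779]), 'finger_force': 0.0, 'finger_gap': 94.07423325393441}
```

View pics/top0.png

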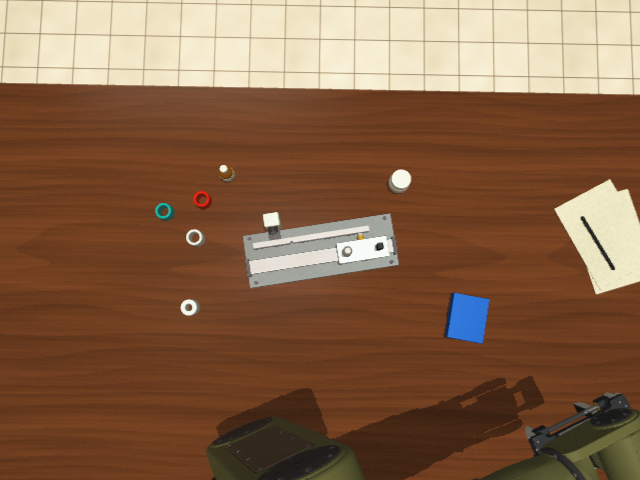

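View pics/scene0.png

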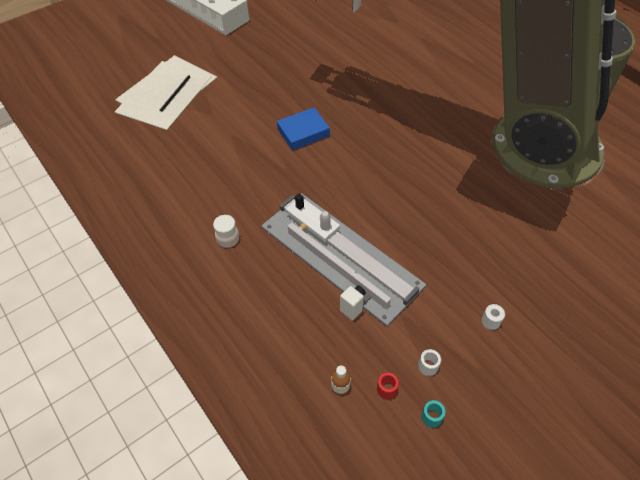

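Top view: the aluminium sleeves are at (195,237), with the larger bore, and at (189,307), with the smaller bore. The look-alikes are red (202,199) and turquoise (163,211). The pin is near (347,251), the tab (380,246), and the notch about (292,242). By the description I choose (195,237), and check it in a crop.

```bash
cat > h.py <<'E'
from cell import manip
import cv2,numpy as np
def ray(n,uv,z):
    i=manip.camera_info(n);K=np.array(i["camera_matrix"]);R=np.array(i["R"]);t=np.array(i["t"]).ravel()
    c=-R.T@t; d=R.T@np.linalg.inv(K)@[uv[0],uv[1],1]; return c+d*(z-c[2])/d[2]
def proj(n,X):
    i=manip.camera_info(n);p=np.array(i["R"])@X+np.array(i["t"]).ravel();p=np.array(i["camera_matrix"])@p;return p[:2]/p[2]
E
python3 - <<'E'
from h import *
im=cv2.imread("pics/top0.png")
cv2.imwrite("pics/crop1.png",cv2.resize(im[185:325,150:405],None,fx=3.1,fy=3.1,interpolation=cv2.INTER_CUBIC))
g=im.min(2)
for c in ((195,237),(189,307)):
    x,y=c[0]-16,c[1]-16; m=(g[y:y+32,x:x+32]>110).astype(np.uint8)
    cs,_=cv2.findContours(m,cv2.RETR_CCOMP,cv2.CHAIN_APPROX_NONE)
    for k in sorted(cs,key=cv2.contourArea)[-2:]:
        (u,v),r=cv2.minEnclosingCircle(k); print(c,u+x,v+y,r,cv2.contourArea(k),ray("top",(u+x,v+y),36).round(1))
E
```

```text
(195, 237) 193.95454502105713 236.95454502105713 6.045725345611572 95.5 [590.5 227.1  36. ]
(195, 237) 193.8630952835083 236.6904764175415 8.310751914978027 190.0 [591.1 227.4  36. ]
(189, 307) 188.5 307.0 4.272101879119873 46.0 [436.1 233.1  36. ]
(189, 307) 188.42452812194824 306.8584909439087 8.50161361694336 198.0 [436.5 233.3  36. ]
```

View pics/crop1.png

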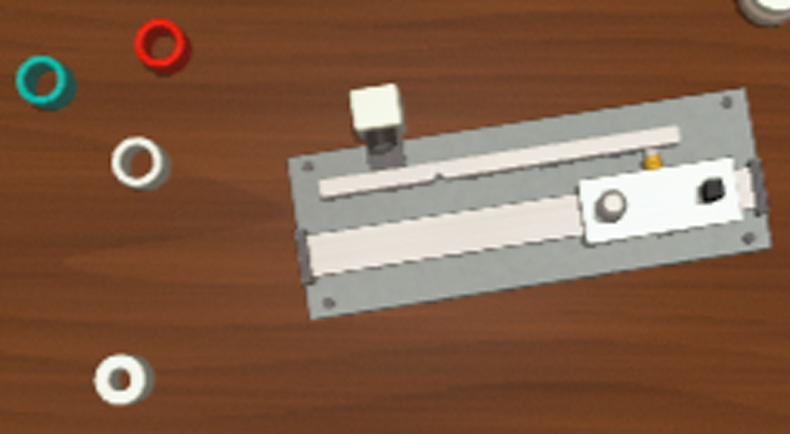

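The crop confirms the choice: the thin-walled wide sleeve is at crop (138,162), and the thick-walled narrow one at (120,379). Crop pixels for the rail: pin (611,206), tab (712,188), notch (438,178), plate corners (289,158), (745,88), (771,248), (311,319).

```bash
python3 - <<'E'
from h import *
f=lambda u,v,z: ray("top",(u/3.1+150,v/3.1+185),z)
c=[f(*p,10) for p in((289,158),(745,88),(771,248),(311,319))]
print(np.round(c,1)); a=c[0]-c[1];b=c[3]-c[2];d=a+b
print("len",[np.linalg.norm(x) for x in(a,b,c[0]-c[3],c[1]-c[2])],"yaw",np.arctan2(-d[0],d[1]),"mid",sum(c)/4)
for n,u,v,z in(("pin",609,200,78),("tab",711,184,72),("notch",438,178,36)): print(n,f(u,v,z).round(1))
E
```

```text
[[ 597.3  121.6   10. ]
 [ 654.5 -211.5   10. ]
 [ 537.1 -230.9   10. ]
 [ 480.4  102.2   10. ]]
len [np.float64(337.99169992904694), np.float64(337.94140826790914), np.float64(118.49206820309338), np.float64(119.0513650164356)] yaw 0.16918479580178689 mid [567.33510405 -54.6656419   10.        ]
pin [ 564.2 -109.5   78. ]
tab [ 577.1 -180.7   72. ]
notch [581.8  11.3  36. ]
```

```bash
python3 -m inch '[{"dz":0.03,"wz":7.1,"gripper":0.65},{"dx":0.03,"dy":0.03,"dz":0.04,"wz":14.2,"gripper":0.65},{"dx":0.06,"dy":0.06,"dz":0.04,"wz":21.3,"gripper":0.65},{"dx":0.085,"dy":0.09,"dz":0.04,"wz":28.4,"gripper":0.65},{"dx":0.11,"dy":0.12,"dz":0.04,"wz":35.5,"gripper":0.65}]' 30
```

```text
validation failed for argument at $[0]...
```

```bash
python3 -m inch '[{"gripper":0.65,"dx":0,"dy":0,"dz":0.03,"wx":0,"wy":0,"wz":7.1},{"gripper":0.65,"dx":0.03,"dy":0.03,"dz":0.04,"wx":0,"wy":0,"wz":14.2},{"gripper":0.65,"dx":0.06,"dy":0.06,"dz":0.04,"wx":0,"wy":0,"wz":21.3},{"gripper":0.65,"dx":0.085,"dy":0.09,"dz":0.04,"wx":0,"wy":0,"wz":28.4},{"gripper":0.65,"dx":0.11,"dy":0.12,"dz":0.04,"wx":0,"wy":0,"wz":35.5}]' 30
```

```text
clock: 0.52
eef_pos: [349.0, -374.1, 245.3]
eef_rot: [-3.141, -0.0, 1.073]
wrist_force: [0.6, -1.0, -0.2]
finger_gap: 64.3
finger_force: 0.0
```

```bash
python3 -m inch '[{"gripper":0.65,"dx":0.015,"dy":0.036,"dz":0,"wx":0,"wy":0,"wz":7.1},{"gripper":0.65,"dx":0.03,"dy":0.072,"dz":0,"wx":0,"wy":0,"wz":14.2},{"gripper":0.65,"dx":0.045,"dy":0.108,"dz":0,"wx":0,"wy":0,"wz":21.3},{"gripper":0.65,"dx":0.06,"dy":0.144,"dz":0,"wx":0,"wy":0,"wz":28.4},{"gripper":0.65,"dx":0.075,"dy":0.18,"dz":0,"wx":0,"wy":0,"wz":35.5}]'
python3 -m inch '[{"gripper":0.65,"dx":0.015,"dy":0.038,"dz":0,"wx":0,"wy":0,"wz":2.7},{"gripper":0.65,"dx":0.03,"dy":0.076,"dz":0,"wx":0,"wy":0,"wz":2.7},{"gripper":0.65,"dx":0.045,"dy":0.114,"dz":0,"wx":0,"wy":0,"wz":2.7},{"gripper":0.65,"dx":0.06,"dy":0.152,"dz":0,"wx":0,"wy":0,"wz":2.7},{"gripper":0.65,"dx":0.075,"dy":0.19,"dz":0,"wx":0,"wy":0,"wz":2.7}]'
python3 -m inch '[{"gripper":0.65,"dx":0.017,"dy":0.038,"dz":0,"wx":0,"wy":0,"wz":0},{"gripper":0.65,"dx":0.034,"dy":0.076,"dz":0,"wx":0,"wy":0,"wz":0},{"gripper":0.65,"dx":0.051,"dy":0.114,"dz":0,"wx":0,"wy":0,"wz":0},{"gripper":0.65,"dx":0.068,"dy":0.152,"dz":0,"wx":0,"wy":0,"wz":0},{"gripper":0.65,"dx":0.085,"dy":0.19,"dz":0,"wx":0,"wy":0,"wz":0}]'
python3 -m inch '[{"gripper":0.65,"dx":0.004,"dy":0.02,"dz":-0.02,"wx":0,"wy":0,"wz":0},{"gripper":0.65,"dx":0.007,"dy":0.04,"dz":-0.05,"wx":0,"wy":0,"wz":0},{"gripper":0.65,"dx":0.007,"dy":0.04,"dz":-0.08,"wx":0,"wy":0,"wz":0},{"gripper":0.65,"dx":0.007,"dy":0.04,"dz":-0.1,"wx":0,"wy":0,"wz":0},{"gripper":0.65,"dx":0.007,"dy":0.04,"dz":-0.1,"wx":0,"wy":0,"wz":0}]'
python3 - <<'E'
from h import *
print(manip.read_state()["eef_pos"],manip.read_state()["eef_rot"]);cv2.imwrite("pics/w1.png",manip.camera("wrist"))
E
```

```text
clock: 0.93
eef_pos: [423.3, -193.9, 245.3]
eef_rot: [-3.141, -0.0, 1.693]
wrist_force: [0.9, 0.1, 0.8]
finger_gap: 61.1
finger_force: 0.0
clock: 1.35
eef_pos: [498.3, -3.7, 245.4]
eef_rot: [-3.141, 0.0, 1.734]
wrist_force: [0.9, -0.2, -0.3]
finger_gap: 61.1
finger_force: 0.0
clock: 1.77
eef_pos: [583.4, 186.4, 245.1]
eef_rot: [-3.141, 0.0, 1.734]
wrist_force: [0.3, -0.9, 0.8]
finger_gap: 61.1
finger_force: 0.0
clock: 2.18
eef_pos: [588.1, 224.0, 140.2]
eef_rot: [-3.134, 0.001, 1.735]
wrist_force: [-0.1, -0.6, -0.3]
finger_gap: 61.0
finger_force: 0.0
[588.08253621 223.96074039 140.24686579] [-3.13362448e+00  1.16630878e-03  1.73468788e+00]
```

View pics/w1.png

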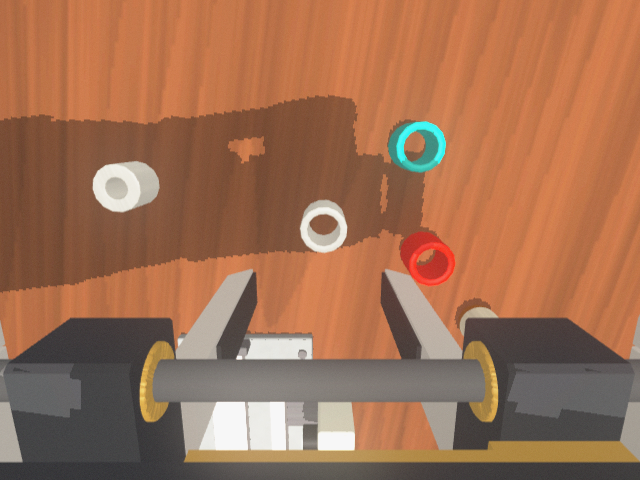

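The wide sleeve's top ring is at about (324,224) between the fingers. The narrow one is at (117,188), turquoise at (418,146), red at (430,262).

```bash
cat >> h.py <<'E'
from scipy.spatial.transform import Rotation as Ro
def wray(uv,z,pos,rot):
    i=manip.camera_info("wrist");T=np.array(i["tool_from_camera"]);R=Ro.from_euler("xyz",rot).as_matrix()
    c=R@T[:3,3]+pos;d=R@T[:3,:3]@np.linalg.inv(i["camera_matrix"])@[uv[0],uv[1],1];return c+d*(z-c[2])/d[2]
E
python3 - <<'E'
from h import *
s=manip.read_state();p,r=s["eef_pos"],s["eef_rot"]
im=cv2.imread("pics/w1.png");g=cv2.inRange(im.min(2),175,255)
cs,_=cv2.findContours(g[190:262,290:360].copy(),cv2.RETR_CCOMP,cv2.CHAIN_APPROX_NONE)
for k in cs:
    if len(k)>40:
        P=np.array([wray(q[0]+[290,190],36,p,r)[:2] for q in k],np.float32);(c,ra)=cv2.minEnclosingCircle(P);print(len(k),np.round(c,1),2*ra,cv2.fitEllipse(P))
for n,q in(("top",(324,222)),("red",(433,263)),("turq",(418,145))): print(n,wray(q,36,p,r).round(1))
E
```

```text
140 [592.8 229.2] 39.65351486206055 ((592.4840087890625, 228.3895721435547), (33.86857986450195, 38.13624954223633), 175.4585418701172)
100 [592.7 227.4] 25.98456382751465 ((593.3001098632812, 228.2866973876953), (21.6374568939209, 26.338403701782227), 52.26083755493164)
top [592.  232.8  36. ]
red [680.4 214.6  36. ]
turq [649.2 299.3  36. ]
```

```bash
python3 -m inch '[{"gripper":0.65,"dx":0.004,"dy":0.004,"dz":-0.03,"wx":0,"wy":0,"wz":0},{"gripper":0.65,"dx":0.004,"dy":0.004,"dz":-0.06,"wx":0,"wy":0,"wz":0},{"gripper":0.65,"dx":0.004,"dy":0.004,"dz":-0.08,"wx":0,"wy":0,"wz":0},{"gripper":0.65,"dx":0.004,"dy":0.004,"dz":-0.09,"wx":0,"wy":0,"wz":0},{"gripper":0.65,"dx":0.004,"dy":0.004,"dz":-0.09,"wx":0,"wy":0,"wz":0}]'
```

```text
clock: 2.65
eef_pos: [594.0, 227.9, 55.0]
eef_rot: [-3.14, 0.0, 1.734]
wrist_force: [0.4, 0.2, -0.4]
finger_gap: 60.7
finger_force: 0.0
```

```bash
python3 -m inch '[{"gripper":0.65,"dx":-0.001,"dy":0.0005,"dz":-0.025,"wx":0,"wy":0,"wz":0},{"gripper":0.65,"dx":-0.001,"dy":0.0005,"dz":-0.04,"wx":0,"wy":0,"wz":0},{"gripper":0.65,"dx":-0.001,"dy":0.0005,"dz":-0.048,"wx":0,"wy":0,"wz":0},{"gripper":0.65,"dx":-0.001,"dy":0.0005,"dz":-0.048,"wx":0,"wy":0,"wz":0},{"gripper":0.3,"dx":-0.001,"dy":0.0005,"dz":-0.048,"wx":0,"wy":0,"wz":0}]' 15
python3 -m inch '[{"gripper":0.3,"dx":0,"dy":0,"dz":0,"wx":0,"wy":0,"wz":0},{"gripper":0.3,"dx":0,"dy":0,"dz":0,"wx":0,"wy":0,"wz":0},{"gripper":0.3,"dx":0,"dy":0,"dz":0,"wx":0,"wy":0,"wz":0},{"gripper":0.3,"dx":0,"dy":0,"dz":0,"wx":0,"wy":0,"wz":0},{"gripper":0.3,"dx":0,"dy":0,"dz":0,"wx":0,"wy":0,"wz":0}]' 20
```

```text
clock: 3.07
eef_pos: [594.0, 228.9, 9.2]
eef_rot: [3.14, -0.0, 1.734]
wrist_force: [0.1, 0.1, 0.5]
finger_gap: 57.3
finger_force: 0.0
clock: 3.48
eef_pos: [593.5, 228.9, 8.4]
eef_rot: [3.14, -0.0, 1.734]
wrist_force: [-1.2, -0.1, 7.1]
finger_gap: 36.2
finger_force: 20.0
```

```bash
python3 -m inch '[{"gripper":0.3,"dx":0,"dy":0,"dz":0.02,"wx":0,"wy":0,"wz":0},{"gripper":0.3,"dx":0,"dy":0,"dz":0.05,"wx":0,"wy":0,"wz":0},{"gripper":0.3,"dx":0,"dy":0,"dz":0.085,"wx":0,"wy":0,"wz":0},{"gripper":0.3,"dx":-0.002,"dy":-0.02,"dz":0.11,"wx":0,"wy":0,"wz":0},{"gripper":0.3,"dx":-0.004,"dy":-0.055,"dz":0.12,"wx":0,"wy":0,"wz":0}]' 20
python3 -m inch '[{"gripper":0.3,"dx":-0.002,"dy":-0.038,"dz":0,"wx":0,"wy":0,"wz":0.5},{"gripper":0.3,"dx":-0.004,"dy":-0.076,"dz":0,"wx":0,"wy":0,"wz":0.5},{"gripper":0.3,"dx":-0.006,"dy":-0.114,"dz":0,"wx":0,"wy":0,"wz":0.5},{"gripper":0.3,"dx":-0.008,"dy":-0.152,"dz":0,"wx":0,"wy":0,"wz":0.5},{"gripper":0.3,"dx":-0.01,"dy":-0.19,"dz":0,"wx":0,"wy":0,"wz":0.5}]'
python3 -m inch '[{"gripper":0.3,"dx":-0.001,"dy":-0.038,"dz":0,"wx":0,"wy":0,"wz":0},{"gripper":0.3,"dx":-0.002,"dy":-0.076,"dz":0,"wx":0,"wy":0,"wz":0},{"gripper":0.3,"dx":-0.002,"dy":-0.114,"dz":0,"wx":0,"wy":0,"wz":0},{"gripper":0.3,"dx":-0.003,"dy":-0.15,"dz":0,"wx":0,"wy":0,"wz":0},{"gripper":0.3,"dx":-0.003,"dy":-0.16,"dz":0,"wx":0,"wy":0,"wz":0}]'
python3 -m inch '[{"gripper":0.3,"dx":0,"dy":0,"dz":0,"wx":0,"wy":0,"wz":0},{"gripper":0.3,"dx":0,"dy":0,"dz":0,"wx":0,"wy":0,"wz":0},{"gripper":0.3,"dx":0,"dy":0,"dz":0,"wx":0,"wy":0,"wz":0},{"gripper":0.3,"dx":0,"dy":0,"dz":0,"wx":0,"wy":0,"wz":0},{"gripper":0.3,"dx":0,"dy":0,"dz":0,"wx":0,"wy":0,"wz":0}]'
python3 - <<'E'
from h import *
s=manip.read_state();print(s["eef_pos"].tolist(),s["eef_rot"].tolist());cv2.imwrite("pics/w2.png",manip.camera("wrist"))
E
```

```text
clock: 3.9
eef_pos: [590.1, 175.7, 131.7]
eef_rot: [3.136, -0.001, 1.737]
wrist_force: [1.3, 0.2, -0.2]
finger_gap: 36.0
finger_force: 20.0
clock: 4.32
eef_pos: [578.7, -18.0, 127.7]
eef_rot: [3.141, 0.0, 1.743]
wrist_force: [0.5, 0.1, -0.0]
finger_gap: 36.2
finger_force: 20.0
clock: 4.73
eef_pos: [575.5, -180.8, 127.5]
eef_rot: [3.142, 0.001, 1.739]
wrist_force: [-0.7, 0.2, -0.6]
finger_gap: 36.2
finger_force: 20.0
clock: 5.15
eef_pos: [576.4, -175.0, 127.6]
eef_rot: [3.141, 0.0, 1.744]
wrist_force: [0.3, 0.0, -0.2]
finger_gap: 36.2
finger_force: 20.0
[576.3783522927018, -175.03211035891783, 127.57908891496386] [3.1414292378384947, 1.8084794407347005e-05, 1.7444299073080152]
```

View pics/w2.png

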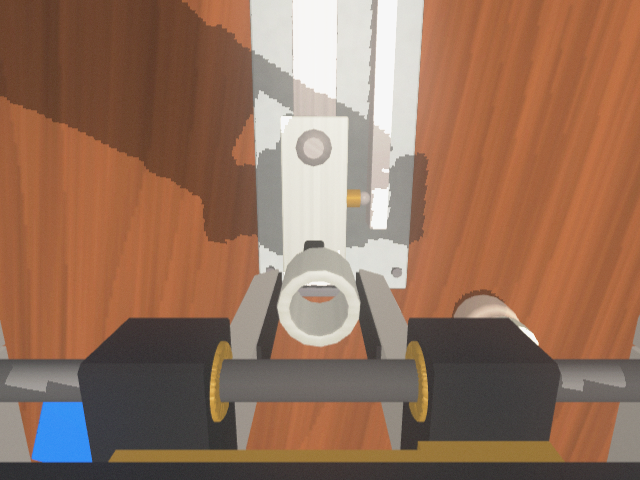

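The wrist view shows the pin at about (314,147), the held sleeve's top ring around (319,306), the ball at (362,199), and the tab partly hidden at (313,246). I measure both more closely.

```bash
python3 - <<'E'
from h import *
im=cv2.imread("pics/w2.png")
a=cv2.resize(im[105:255,270:380],None,fx=4,fy=4,interpolation=cv2.INTER_CUBIC)
b=cv2.resize(im[235:355,265:375],None,fx=3,fy=3,interpolation=cv2.INTER_CUBIC)
o=np.zeros((600,440+330,3),np.uint8);o[:,:440]=a;o[:360,440:]=b
cv2.imwrite("pics/crop2.png",o)
E
```

```text
(no output)
```

View pics/crop2.png

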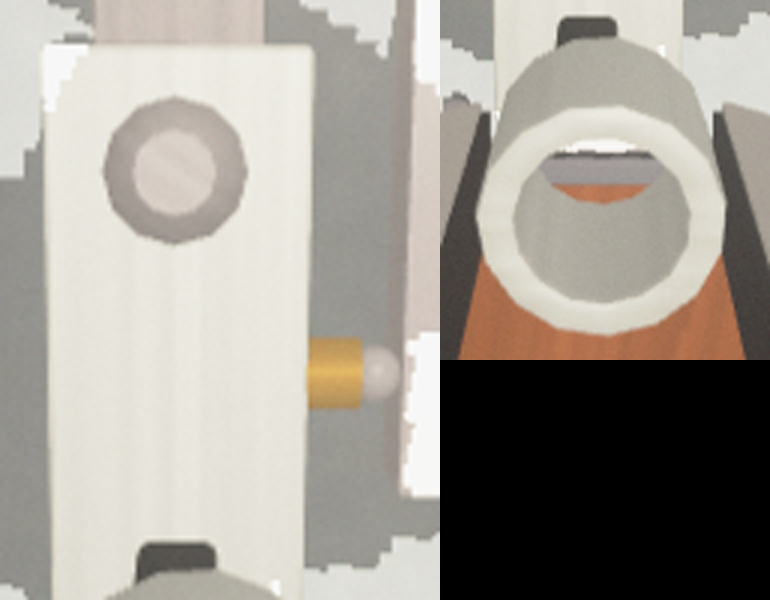

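Crop: the pin's top disc is centred at full-image (314.0,148.2). The held sleeve's top ring is at (318.5,308.3), 83 px across. The deck edges converge symmetrically, so the tool's yaw matches the rail.

```bash
python3 - <<'E'
from h import *
s=manip.read_state();p,r=s["eef_pos"],s["eef_rot"]
pin=wray((314,148.2),78,p,r);sl=wray((318.5,308.3),p[2]-8.4+36,p,r)
e=[wray(q,p[2]+27.6,p,r) for q in((277,308.3),(360.2,308.3),(318.5,270),(318.5,346.7))]
print("pin",pin,"sleeve",sl,"tcp",p,"diam",np.linalg.norm(e[0]-e[1]),np.linalg.norm(e[2]-e[3]))
print("delta",pin-sl,"pin-tcp",pin-p)
d=[wray((270+u/4,105+v/4),36,p,r) for u,v in((42,45),(313,45),(52,600),(303,600))]
print(np.round(d,1),np.linalg.norm(d[0]-d[1]),"yaw",[np.arctan2(-(d[i]-d[i+2])[0],(d[i]-d[i+2])[1]) for i in(0,1)])
print("front mid",(d[0]+d[1])/2)
E
```

```text
pin [ 563.36266014 -112.8405912    78.        ] sleeve [ 576.90180977 -175.59453507  155.16642605] tcp [ 576.34453934 -175.22092248  127.56642605] diam 35.09597702797797 35.001520734878525
delta [-13.53914962  62.75394387 -77.16642605] pin-tcp [-12.98187919  62.38033128 -49.56642605]
[[ 537.6  -97.2   36. ]
 [ 582.   -89.5   36. ]
 [ 553.7 -192.3   36. ]
 [ 598.6 -184.5   36. ]] 45.138452275040315 yaw [np.float64(0.16759764768686222), np.float64(0.17238680553990138)]
front mid [559.80660619 -93.33563292  36.        ]
```

```bash
python3 -m inch '[{"gripper":0.3,"dx":-0.006,"dy":0.03,"dz":0,"wx":0,"wy":0,"wz":-0.2},{"gripper":0.3,"dx":-0.0132,"dy":0.063,"dz":0,"wx":0,"wy":0,"wz":-0.2},{"gripper":0.3,"dx":-0.0132,"dy":0.063,"dz":-0.015,"wx":0,"wy":0,"wz":-0.2},{"gripper":0.3,"dx":-0.0132,"dy":0.063,"dz":-0.03,"wx":0,"wy":0,"wz":-0.2},{"gripper":0.3,"dx":-0.0132,"dy":0.063,"dz":-0.03,"wx":0,"wy":0,"wz":-0.2}]'
python3 -m inch '[{"gripper":0.3,"dx":0,"dy":0,"dz":0,"wx":0,"wy":0,"wz":0},{"gripper":0.3,"dx":0,"dy":0,"dz":0,"wx":0,"wy":0,"wz":0},{"gripper":0.3,"dx":0,"dy":0,"dz":0,"wx":0,"wy":0,"wz":0},{"gripper":0.3,"dx":0,"dy":0,"dz":0,"wx":0,"wy":0,"wz":0},{"gripper":0.3,"dx":0,"dy":0,"dz":0,"wx":0,"wy":0,"wz":0}]'
python3 - <<'E'
from h import *
w=manip.camera("wrist");s=manip.camera("scene");cv2.imwrite("pics/s3raw.png",s);cv2.imwrite("pics/w3raw.png",w)
X=np.array([563,-112,85.]);u,v=proj("scene",X).astype(int);print(u,v)
o=np.zeros((480,800,3),np.uint8)
o[:400,:400]=cv2.resize(w[235:355,258:378],(400,400),interpolation=cv2.INTER_CUBIC)
o[:400,400:]=cv2.resize(s[v-40:v+40,u-40:u+40],(400,400),interpolation=cv2.INTER_CUBIC)
cv2.imwrite("pics/crop3.png",o)
E
```

```text
clock: 5.62
eef_pos: [561.8, -112.0, 95.1]
eef_rot: [-3.138, -0.002, 1.741]
wrist_force: [-0.3, -0.1, -1.3]
finger_gap: 36.1
finger_force: 20.0
clock: 6.03
eef_pos: [563.1, -113.5, 98.0]
eef_rot: [3.141, 0.0, 1.739]
wrist_force: [0.4, 0.2, -1.0]
finger_gap: 35.9
finger_force: 20.0
325 210
```

View pics/crop3.png

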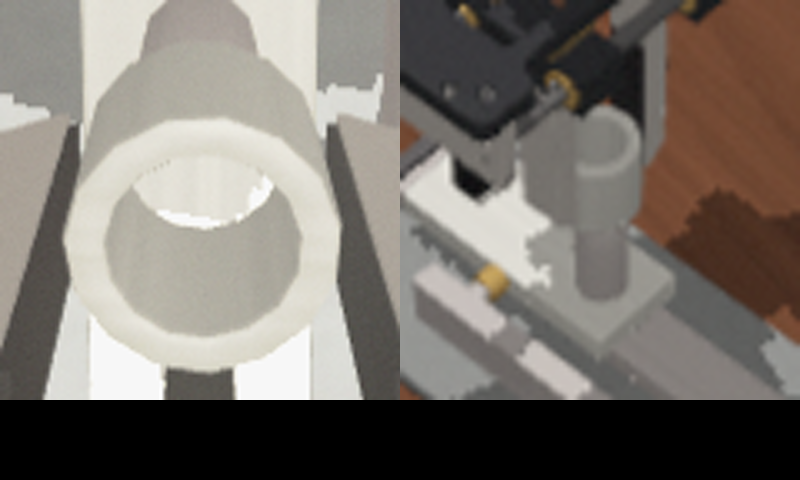

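The left crop (wrist) shows the pin's shaft directly under and behind the held sleeve at crop (200,30), laterally centred. The right crop (scene) shows the sleeve above the pin, with its axis at 608 against the pin's 602. I check this against the projections.

```bash
python3 - <<'E'
from h import *
s=manip.read_state();p,r=s["eef_pos"],s["eef_rot"];print(p)
i=manip.camera_info("wrist");T=np.array(i["tool_from_camera"]);R=Ro.from_euler("xyz",r).as_matrix()
def wp(X): c=T[:3,:3].T@(R.T@(X-p)-T[:3,3]);q=i["camera_matrix"]@c;return q[:2]/q[2]
pin=np.array([563.2,-112.6,0])
for n,z,q in(("pinfoot",36,pin),("pin58",58,pin),("pin78",78,pin),("sleevebot",p[2]-8.4,p*[1,1,0]),("sleevetop",p[2]+27.6,p*[1,1,0])):
    X=q+[0,0,z];print(n,"wrist",wp(X).round(1),"scene",proj("scene",X).round(1),"scenecrop",((proj("scene",X)-[285,170])*5+[400,0]).round(0))
w=cv2.imread("pics/w3raw.png");
cv2.imwrite("pics/crop4.png",cv2.resize(w[190:355,255:380],None,fx=3.6,fy=3.6,interpolation=cv2.INTER_CUBIC))
E
```

```text
[ 563.02625465 -113.3991981    97.72562365]
pinfoot wrist [318.1 248. ] scene [325.7 225. ] scenecrop [604. 275.]
pin58 wrist [318.1 258.1] scene [325.6 218.4] scenecrop [603. 242.]
pin78 wrist [318.1 269.2] scene [325.6 212.3] scenecrop [603. 211.]
sleevebot wrist [317.5 277.8] scene [325.3 208.4] scenecrop [602. 192.]
sleevetop wrist [317.3 307.3] scene [325.2 196.7] scenecrop [601. 133.]
```

View pics/crop4.png

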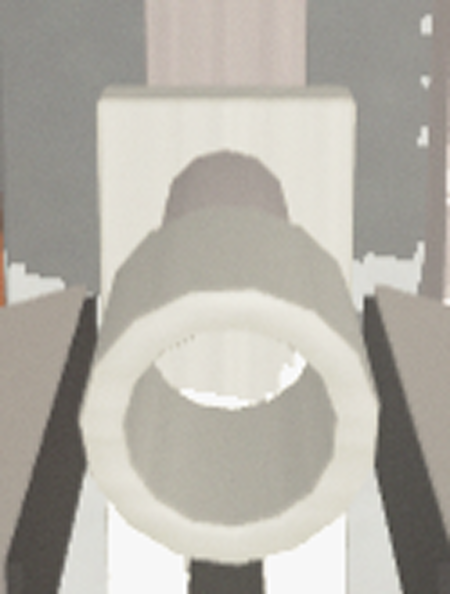

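```bash
python3 -m inch '[{"gripper":0.3,"dx":-0.0002,"dy":0.0005,"dz":-0.005,"wx":0,"wy":0,"wz":0},{"gripper":0.3,"dx":-0.0002,"dy":0.0005,"dz":-0.01,"wx":0,"wy":0,"wz":0},{"gripper":0.3,"dx":-0.0002,"dy":0.0005,"dz":-0.014,"wx":0,"wy":0,"wz":0},{"gripper":0.3,"dx":-0.0002,"dy":0.0005,"dz":-0.018,"wx":0,"wy":0,"wz":0},{"gripper":0.3,"dx":-0.0002,"dy":0.0005,"dz":-0.018,"wx":0,"wy":0,"wz":0}]'
python3 -m inch '[{"gripper":0.3,"dx":0,"dy":0,"dz":-0.001,"wx":0,"wy":0,"wz":0},{"gripper":0.3,"dx":0,"dy":0,"dz":-0.002,"wx":0,"wy":0,"wz":0},{"gripper":0.3,"dx":0,"dy":0,"dz":-0.003,"wx":0,"wy":0,"wz":0},{"gripper":0.3,"dx":0,"dy":0,"dz":-0.004,"wx":0,"wy":0,"wz":0},{"gripper":0.3,"dx":0,"dy":0,"dz":-0.004,"wx":0,"wy":0,"wz":0}]'
```

```text
clock: 6.55
eef_pos: [562.2, -112.6, 78.2]
eef_rot: [-3.14, -0.001, 1.739]
wrist_force: [-0.5, 0.1, -0.4]
finger_gap: 36.2
finger_force: 20.0
clock: 6.97
eef_pos: [562.7, -112.7, 75.3]
eef_rot: [-3.141, -0.0, 1.739]
wrist_force: [-0.1, 0.4, -0.7]
finger_gap: 36.0
finger_force: 20.0
```

```bash
python3 -m inch '[{"gripper":0.3,"dx":0,"dy":0,"dz":-0.004,"wx":0,"wy":0,"wz":0},{"gripper":0.3,"dx":0,"dy":0,"dz":-0.008,"wx":0,"wy":0,"wz":0},{"gripper":0.3,"dx":0,"dy":0,"dz":-0.012,"wx":0,"wy":0,"wz":0},{"gripper":0.3,"dx":0,"dy":0,"dz":-0.015,"wx":0,"wy":0,"wz":0},{"gripper":0.3,"dx":0,"dy":0,"dz":-0.015,"wx":0,"wy":0,"wz":0}]'
python3 -m inch '[{"gripper":0.3,"dx":0,"dy":0,"dz":-0.004,"wx":0,"wy":0,"wz":0},{"gripper":0.3,"dx":0,"dy":0,"dz":-0.008,"wx":0,"wy":0,"wz":0},{"gripper":0.3,"dx":0,"dy":0,"dz":-0.011,"wx":0,"wy":0,"wz":0},{"gripper":0.3,"dx":0,"dy":0,"dz":-0.013,"wx":0,"wy":0,"wz":0},{"gripper":0.3,"dx":0,"dy":0,"dz":-0.013,"wx":0,"wy":0,"wz":0}]'
```

```text
clock: 7.38
eef_pos: [562.3, -112.7, 59.5]
eef_rot: [-3.14, -0.001, 1.739]
wrist_force: [0.6, -0.1, -0.6]
finger_gap: 35.9
finger_force: 20.0
clock: 7.8
eef_pos: [562.5, -112.7, 46.9]
eef_rot: [-3.141, -0.0, 1.739]
wrist_force: [-0.3, 0.3, -0.7]
finger_gap: 36.0
finger_force: 20.0
```

```bash
python3 -m inch '[{"gripper":0.3,"dx":0,"dy":0,"dz":-0.0006,"wx":0,"wy":0,"wz":0},{"gripper":0.3,"dx":0,"dy":0,"dz":-0.0012,"wx":0,"wy":0,"wz":0},{"gripper":0.3,"dx":0,"dy":0,"dz":-0.0018,"wx":0,"wy":0,"wz":0},{"gripper":0.3,"dx":0,"dy":0,"dz":-0.0022,"wx":0,"wy":0,"wz":0},{"gripper":0.3,"dx":0,"dy":0,"dz":-0.0022,"wx":0,"wy":0,"wz":0}]'
python3 -m inch '[{"gripper":0.45,"dx":0,"dy":0,"dz":0,"wx":0,"wy":0,"wz":0},{"gripper":0.55,"dx":0,"dy":0,"dz":0,"wx":0,"wy":0,"wz":0},{"gripper":0.65,"dx":0,"dy":0,"dz":0,"wx":0,"wy":0,"wz":0},{"gripper":0.65,"dx":0,"dy":0,"dz":0,"wx":0,"wy":0,"wz":0},{"gripper":0.65,"dx":0,"dy":0,"dz":0,"wx":0,"wy":0,"wz":0}]'
```

```text
clock: 8.22
eef_pos: [562.7, -112.7, 45.2]
eef_rot: [3.142, -0.0, 1.739]
wrist_force: [-0.2, -0.3, -0.1]
finger_gap: 36.3
finger_force: 20.0
clock: 8.63
eef_pos: [562.8, -112.8, 45.3]
eef_rot: [3.141, 0.0, 1.739]
wrist_force: [-0.1, -0.4, 0.0]
finger_gap: 60.9
finger_force: 0.0
```

```bash
python3 -m inch '[{"gripper":0.65,"dx":0,"dy":0,"dz":0.02,"wx":0,"wy":0,"wz":0},{"gripper":0.65,"dx":0,"dy":0,"dz":0.045,"wx":0,"wy":0,"wz":0},{"gripper":0.65,"dx":0,"dy":0,"dz":0.08,"wx":0,"wy":0,"wz":0},{"gripper":0.6,"dx":0.007,"dy":-0.04,"dz":0.085,"wx":0,"wy":0,"wz":0},{"gripper":0.5,"dx":0.013,"dy":-0.08,"dz":0.085,"wx":0,"wy":0,"wz":0}]'
python3 -m inch '[{"gripper":0.5,"dx":0.005,"dy":-0.03,"dz":0,"wx":0,"wy":0,"wz":0.1},{"gripper":0.5,"dx":0.009,"dy":-0.05,"dz":0,"wx":0,"wy":0,"wz":0.1},{"gripper":0.5,"dx":0.009,"dy":-0.05,"dz":0,"wx":0,"wy":0,"wz":0.1},{"gripper":0.5,"dx":0.009,"dy":-0.05,"dz":0,"wx":0,"wy":0,"wz":0.1},{"gripper":0.5,"dx":0.009,"dy":-0.05,"dz":0,"wx":0,"wy":0,"wz":0.1}]'
python3 - <<'E'
from h import *
w=manip.camera("wrist");t=manip.camera("top");cv2.imwrite("pics/w5.png",w);cv2.imwrite("pics/t5.png",t)
s=manip.read_state();print(s["eef_pos"].tolist(),s["eef_rot"].tolist())
o=np.zeros((600,640,3),np.uint8);o[:340]=w[:340]
o[340:]=cv2.resize(t[215:280,240:400],(640,260),interpolation=cv2.INTER_CUBIC);cv2.imwrite("pics/v5.png",o)
E
```

```text
clock: 9.05
eef_pos: [577.2, -192.9, 133.7]
eef_rot: [3.137, 0.003, 1.743]
wrist_force: [-0.6, -0.4, -0.1]
finger_gap: 52.6
finger_force: 0.0
clock: 9.47
eef_pos: [584.6, -242.0, 130.1]
eef_rot: [-3.141, -0.0, 1.741]
wrist_force: [-0.8, -0.4, -0.5]
finger_gap: 46.8
finger_force: 0.0
[584.7847129293989, -241.6141425333226, 130.36612126799196] [-3.1415476741597397, -0.00011452647483123357, 1.742287522642027]
```

View pics/v5.png

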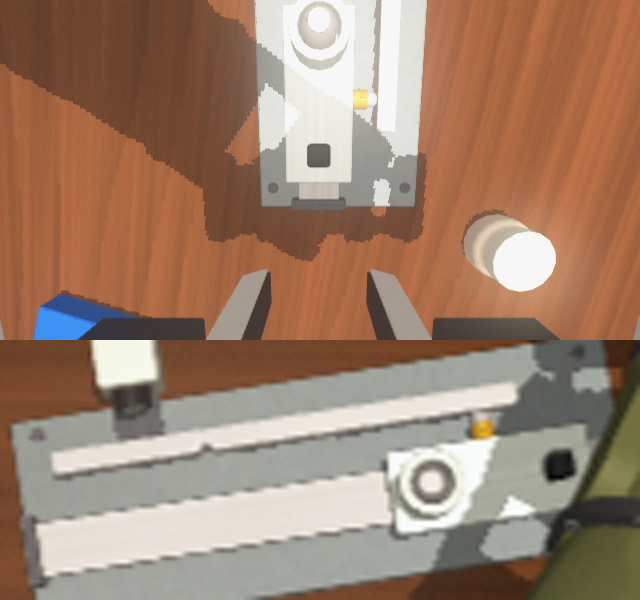

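The sleeve is seated on the pin, with the pin visible in its bore at (318,22). The tab's top is at (318.5,155) and the ball's barrel at (361,99). In the lower part (top camera) the notch is at crop (205,447), the barrel at (483,427) and the tab at (560,465).

```bash
python3 - <<'E'
from h import *
s=manip.read_state();p,r=s["eef_pos"],s["eef_rot"]
w=cv2.imread("pics/w5.png");m=cv2.inRange(w[130:180,300:340].max(2),0,90);ys,xs=np.nonzero(m);
c=(xs.min()+xs.max())/2+300,(ys.min()+ys.max())/2+130;print("tab px",c,np.ptp(xs),np.ptp(ys))
tab=wray(c,72,p,r);print("tab",tab,"-tcp",tab-p)
f=lambda u,v,z: ray("top",(240+u/4,215+(v-340)/4),z)
n=f(205,447,36);b=f(483,427,32);tt=f(557,462,72);pn=f(433,482,78);y=np.array([-np.sin(.17),np.cos(.17),0])
print("notch",n,"barrel",b,"tabtop",tt,"pin",pn);print("travel by barrel",(n-b)@y,"by tab",(n-tt)@y-36,"by pin",(n-pn)@y+36, "wrist tab",(n-tab)@y-36)
E
```

```text
tab px (np.float64(316.0), np.float64(165.5)) 16 1
tab [ 574.73937688 -189.22698036   72.        ] -tcp [-10.04533605  52.38716217 -58.36612127]
notch [583.30865829  11.41679716  36.        ] barrel [ 597.41396364 -143.07593679   32.        ] tabtop [ 574.59448787 -180.52115743   72.        ] pin [ 562.16274291 -113.35555252   78.        ]
travel by barrel 154.65205387470644 by tab 151.69684041049314 by pin 155.39621153482517 wrist tab 160.3016795382757
```

```bash
python3 -m inch '[{"gripper":0.5,"dx":-0.005,"dy":0.03,"dz":0,"wx":0,"wy":0,"wz":-0.1},{"gripper":0.5,"dx":-0.0098,"dy":0.058,"dz":-0.02,"wx":0,"wy":0,"wz":-0.1},{"gripper":0.5,"dx":-0.0098,"dy":0.058,"dz":-0.04,"wx":0,"wy":0,"wz":-0.1},{"gripper":0.5,"dx":-0.0098,"dy":0.058,"dz":-0.06,"wx":0,"wy":0,"wz":-0.1},{"gripper":0.5,"dx":-0.0098,"dy":0.058,"dz":-0.07,"wx":0,"wy":0,"wz":-0.1}]'
python3 -m inch '[{"gripper":0.5,"dx":0,"dy":0,"dz":-0.01,"wx":0,"wy":0,"wz":0},{"gripper":0.5,"dx":0,"dy":0,"dz":-0.017,"wx":0,"wy":0,"wz":0},{"gripper":0.5,"dx":0,"dy":0,"dz":-0.017,"wx":0,"wy":0,"wz":0},{"gripper":0.3,"dx":0,"dy":0,"dz":-0.017,"wx":0,"wy":0,"wz":0},{"gripper":0.1,"dx":0,"dy":0,"dz":-0.017,"wx":0,"wy":0,"wz":0}]' 15
python3 -m inch '[{"gripper":0.05,"dx":0,"dy":0,"dz":0,"wx":0,"wy":0,"wz":0},{"gripper":0.05,"dx":0,"dy":0,"dz":0,"wx":0,"wy":0,"wz":0},{"gripper":0.05,"dx":0,"dy":0,"dz":0,"wx":0,"wy":0,"wz":0},{"gripper":0.05,"dx":0,"dy":0,"dz":0,"wx":0,"wy":0,"wz":0},{"gripper":0.05,"dx":0,"dy":0,"dz":0,"wx":0,"wy":0,"wz":0}]' 25
```

```text
clock: 9.98
eef_pos: [574.2, -183.1, 58.4]
eef_rot: [-3.14, -0.001, 1.741]
wrist_force: [-0.2, 0.1, -0.6]
finger_gap: 47.0
finger_force: 0.0
clock: 10.4
eef_pos: [575.4, -185.0, 44.1]
eef_rot: [3.14, 0.001, 1.739]
wrist_force: [-0.7, 0.1, 0.1]
finger_gap: 36.9
finger_force: 0.0
clock: 10.82
eef_pos: [574.7, -184.9, 43.6]
eef_rot: [-3.141, 0.0, 1.739]
wrist_force: [-5.1, 0.3, 5.1]
finger_gap: 13.6
finger_force: 25.0
```

```bash
python3 -m inch '[{"gripper":0.05,"dx":-0.0017,"dy":0.0099,"dz":0,"wx":0,"wy":0,"wz":0},{"gripper":0.05,"dx":-0.0042,"dy":0.0246,"dz":0,"wx":0,"wy":0,"wz":0},{"gripper":0.05,"dx":-0.0068,"dy":0.0394,"dz":0,"wx":0,"wy":0,"wz":0},{"gripper":0.05,"dx":-0.0093,"dy":0.0542,"dz":0,"wx":0,"wy":0,"wz":0},{"gripper":0.05,"dx":-0.0102,"dy":0.0591,"dz":0,"wx":0,"wy":0,"wz":0}]'
python3 -m inch '[{"gripper":0.05,"dx":-0.0017,"dy":0.0099,"dz":0,"wx":0,"wy":0,"wz":0},{"gripper":0.05,"dx":-0.0042,"dy":0.0246,"dz":0,"wx":0,"wy":0,"wz":0},{"gripper":0.05,"dx":-0.0068,"dy":0.0394,"dz":0,"wx":0,"wy":0,"wz":0},{"gripper":0.05,"dx":-0.0093,"dy":0.0542,"dz":0,"wx":0,"wy":0,"wz":0},{"gripper":0.05,"dx":-0.0102,"dy":0.0591,"dz":0,"wx":0,"wy":0,"wz":0}]'
```

```text
clock: 11.23
eef_pos: [564.4, -124.8, 43.6]
eef_rot: [-3.141, 0.001, 1.74]
wrist_force: [-3.1, -4.9, 3.4]
finger_gap: 13.8
finger_force: 25.0
clock: 11.65
eef_pos: [554.3, -65.7, 43.5]
eef_rot: [-3.141, 0.0, 1.74]
wrist_force: [-3.8, -5.0, 3.0]
finger_gap: 13.8
finger_force: 25.0
```

```bash
python3 -m inch '[{"gripper":0.05,"dx":-0.0008,"dy":0.0049,"dz":0,"wx":0,"wy":0,"wz":0},{"gripper":0.05,"dx":-0.002,"dy":0.0118,"dz":0,"wx":0,"wy":0,"wz":0},{"gripper":0.05,"dx":-0.003,"dy":0.0177,"dz":0,"wx":0,"wy":0,"wz":0},{"gripper":0.05,"dx":-0.0036,"dy":0.0207,"dz":0,"wx":0,"wy":0,"wz":0},{"gripper":0.05,"dx":-0.0036,"dy":0.0207,"dz":0,"wx":0,"wy":0,"wz":0}]'
python3 -m inch '[{"gripper":0.05,"dx":-0.0001,"dy":0.0006,"dz":0,"wx":0,"wy":0,"wz":0},{"gripper":0.05,"dx":-0.0002,"dy":0.001,"dz":0,"wx":0,"wy":0,"wz":0},{"gripper":0.05,"dx":-0.0003,"dy":0.0016,"dz":0,"wx":0,"wy":0,"wz":0},{"gripper":0.05,"dx":-0.0003,"dy":0.002,"dz":0,"wx":0,"wy":0,"wz":0},{"gripper":0.05,"dx":-0.0003,"dy":0.002,"dz":0,"wx":0,"wy":0,"wz":0}]'
python3 -m inch '[{"gripper":0.05,"dx":-0.0001,"dy":0.0006,"dz":0,"wx":0,"wy":0,"wz":0},{"gripper":0.05,"dx":-0.0002,"dy":0.001,"dz":0,"wx":0,"wy":0,"wz":0},{"gripper":0.05,"dx":-0.0003,"dy":0.0016,"dz":0,"wx":0,"wy":0,"wz":0},{"gripper":0.05,"dx":-0.0003,"dy":0.002,"dz":0,"wx":0,"wy":0,"wz":0},{"gripper":0.05,"dx":-0.0003,"dy":0.002,"dz":0,"wx":0,"wy":0,"wz":0}]'
```

```text
clock: 12.07
eef_pos: [550.8, -45.6, 43.5]
eef_rot: [-3.141, -0.0, 1.74]
wrist_force: [-5.1, 0.4, 7.0]
finger_gap: 13.9
finger_force: 25.0
clock: 12.48
eef_pos: [550.6, -44.1, 43.5]
eef_rot: [-3.141, -0.0, 1.739]
wrist_force: [-5.3, 0.1, 6.2]
finger_gap: 13.6
finger_force: 25.0
clock: 12.9
eef_pos: [550.3, -42.1, 43.5]
eef_rot: [-3.141, 0.0, 1.739]
wrist_force: [-5.3, -1.1, 6.8]
finger_gap: 13.6
finger_force: 25.0
```

```bash
for k in 1; do python3 -m inch '[{"gripper":0.05,"dx":-0.0001,"dy":0.0006,"dz":0,"wx":0,"wy":0,"wz":0},{"gripper":0.05,"dx":-0.0002,"dy":0.001,"dz":0,"wx":0,"wy":0,"wz":0},{"gripper":0.05,"dx":-0.0003,"dy":0.0016,"dz":0,"wx":0,"wy":0,"wz":0},{"gripper":0.05,"dx":-0.0003,"dy":0.002,"dz":0,"wx":0,"wy":0,"wz":0},{"gripper":0.05,"dx":-0.0003,"dy":0.002,"dz":0,"wx":0,"wy":0,"wz":0}]'; done
python3 -m inch '[{"gripper":0.05,"dx":0,"dy":0.0003,"dz":0,"wx":0,"wy":0,"wz":0},{"gripper":0.05,"dx":-0.0001,"dy":0.0006,"dz":0,"wx":0,"wy":0,"wz":0},{"gripper":0.05,"dx":-0.0002,"dy":0.001,"dz":0,"wx":0,"wy":0,"wz":0},{"gripper":0.05,"dx":-0.0002,"dy":0.0015,"dz":0,"wx":0,"wy":0,"wz":0},{"gripper":0.05,"dx":-0.0002,"dy":0.0015,"dz":0,"wx":0,"wy":0,"wz":0}]'
python3 -m inch '[{"gripper":0.05,"dx":0,"dy":0.0003,"dz":0,"wx":0,"wy":0,"wz":0},{"gripper":0.05,"dx":-0.0001,"dy":0.0006,"dz":0,"wx":0,"wy":0,"wz":0},{"gripper":0.05,"dx":-0.0002,"dy":0.001,"dz":0,"wx":0,"wy":0,"wz":0},{"gripper":0.05,"dx":-0.0002,"dy":0.001,"dz":0,"wx":0,"wy":0,"wz":0},{"gripper":0.05,"dx":-0.0002,"dy":0.001,"dz":0,"wx":0,"wy":0,"wz":0}]'
```

```text
clock: 13.32
eef_pos: [549.9, -40.1, 43.5]
eef_rot: [-3.141, -0.0, 1.739]
wrist_force: [-5.2, -1.1, 6.4]
finger_gap: 13.6
finger_force: 25.0
clock: 13.73
eef_pos: [549.6, -38.5, 43.5]
eef_rot: [-3.141, -0.0, 1.739]
wrist_force: [-5.4, -0.1, 6.4]
finger_gap: 13.9
finger_force: 25.0
clock: 14.15
eef_pos: [549.5, -37.3, 43.5]
eef_rot: [-3.141, -0.001, 1.739]
wrist_force: [-5.7, 1.7, 7.5]
finger_gap: 14.0
finger_force: 25.0
```

```bash
python3 -m inch '[{"gripper":0.05,"dx":0,"dy":0.0003,"dz":0,"wx":0,"wy":0,"wz":0},{"gripper":0.05,"dx":-0.0001,"dy":0.0006,"dz":0,"wx":0,"wy":0,"wz":0},{"gripper":0.05,"dx":-0.0002,"dy":0.001,"dz":0,"wx":0,"wy":0,"wz":0},{"gripper":0.05,"dx":-0.0002,"dy":0.001,"dz":0,"wx":0,"wy":0,"wz":0},{"gripper":0.05,"dx":-0.0002,"dy":0.001,"dz":0,"wx":0,"wy":0,"wz":0}]'
python3 -m inch '[{"gripper":0.05,"dx":0,"dy":0.0003,"dz":0,"wx":0,"wy":0,"wz":0},{"gripper":0.05,"dx":-0.0001,"dy":0.0006,"dz":0,"wx":0,"wy":0,"wz":0},{"gripper":0.05,"dx":-0.0002,"dy":0.001,"dz":0,"wx":0,"wy":0,"wz":0},{"gripper":0.05,"dx":-0.0002,"dy":0.001,"dz":0,"wx":0,"wy":0,"wz":0},{"gripper":0.05,"dx":-0.0002,"dy":0.001,"dz":0,"wx":0,"wy":0,"wz":0}]'
```

```text
clock: 14.57
eef_pos: [549.2, -36.0, 43.5]
eef_rot: [-3.141, -0.001, 1.739]
wrist_force: [-6.9, 3.0, 7.8]
finger_gap: 13.5
finger_force: 25.0
clock: 14.98
eef_pos: [549.0, -34.7, 43.5]
eef_rot: [-3.141, -0.001, 1.739]
wrist_force: [-6.5, 5.9, 8.1]
finger_gap: 13.7
finger_force: 25.0
```

```bash
python3 -m inch '[{"gripper":0.05,"dx":0,"dy":0.0003,"dz":0,"wx":0,"wy":0,"wz":0},{"gripper":0.05,"dx":-0.0001,"dy":0.0006,"dz":0,"wx":0,"wy":0,"wz":0},{"gripper":0.05,"dx":-0.0002,"dy":0.001,"dz":0,"wx":0,"wy":0,"wz":0},{"gripper":0.05,"dx":-0.0002,"dy":0.001,"dz":0,"wx":0,"wy":0,"wz":0},{"gripper":0.05,"dx":-0.0002,"dy":0.001,"dz":0,"wx":0,"wy":0,"wz":0}]'
python3 -m inch '[{"gripper":0.05,"dx":0,"dy":0.0003,"dz":0,"wx":0,"wy":0,"wz":0},{"gripper":0.05,"dx":0,"dy":0.0006,"dz":0,"wx":0,"wy":0,"wz":0},{"gripper":0.05,"dx":-0.0001,"dy":0.0007,"dz":0,"wx":0,"wy":0,"wz":0},{"gripper":0.05,"dx":-0.0001,"dy":0.0007,"dz":0,"wx":0,"wy":0,"wz":0},{"gripper":0.05,"dx":-0.0001,"dy":0.0007,"dz":0,"wx":0,"wy":0,"wz":0}]'
```

```text
clock: 15.4
eef_pos: [548.8, -33.5, 43.5]
eef_rot: [-3.141, -0.002, 1.739]
wrist_force: [-6.6, 7.6, 8.9]
finger_gap: 14.0
finger_force: 25.0
clock: 15.82
eef_pos: [548.7, -33.2, 43.5]
eef_rot: [-3.141, -0.001, 1.739]
wrist_force: [-5.8, 4.0, 7.8]
finger_gap: 13.4
finger_force: 25.0
```

```bash
python3 -m inch '[{"gripper":0.05,"dx":0,"dy":0.0003,"dz":0,"wx":0,"wy":0,"wz":0},{"gripper":0.05,"dx":0,"dy":0.0003,"dz":0,"wx":0,"wy":0,"wz":0},{"gripper":0.05,"dx":0,"dy":0.0003,"dz":0,"wx":0,"wy":0,"wz":0},{"gripper":0.05,"dx":0,"dy":0.0003,"dz":0,"wx":0,"wy":0,"wz":0},{"gripper":0.05,"dx":0,"dy":0.0003,"dz":0,"wx":0,"wy":0,"wz":0}]' 3
python3 -m inch '[{"gripper":0.05,"dx":0,"dy":0,"dz":0,"wx":0,"wy":0,"wz":0},{"gripper":0.05,"dx":0,"dy":0,"dz":0,"wx":0,"wy":0,"wz":0},{"gripper":0.05,"dx":0,"dy":0,"dz":0,"wx":0,"wy":0,"wz":0},{"gripper":0.05,"dx":0,"dy":0,"dz":0,"wx":0,"wy":0,"wz":0},{"gripper":0.05,"dx":0,"dy":0,"dz":0,"wx":0,"wy":0,"wz":0}]' 10
python3 - <<'E'
from h import *
w=manip.camera("wrist");s=manip.camera("scene");t=manip.camera("top")
c=np.array([548.7-.169*36+22,-33.2+35.5+4,36]);u,v=proj("scene",c).astype(int);U,V=proj("top",c).astype(int)
o=np.zeros((600,800,3),np.uint8)
o[:300,:400]=cv2.resize(s[v-45:v+45,u-60:u+60],(400,300),interpolation=cv2.INTER_CUBIC)
o[:300,400:]=cv2.resize(t[V-45:V+45,U-60:U+60],(400,300),interpolation=cv2.INTER_CUBIC)
o[300:,:400]=cv2.resize(w,(400,300));o[300:,400:]=cv2.resize(w[60:300,220:540],(400,300),interpolation=cv2.INTER_CUBIC)
cv2.imwrite("pics/v6.png",o)
E
```

```text
clock: 16.23
eef_pos: [548.7, -33.3, 43.2]
eef_rot: [-3.141, -0.0, 1.739]
wrist_force: [-5.5, 1.0, 4.5]
finger_gap: 14.2
finger_force: 3.0
clock: 16.65
eef_pos: [548.8, -33.3, 43.3]
eef_rot: [-3.141, -0.0, 1.739]
wrist_force: [-5.3, 1.2, 4.5]
finger_gap: 13.8
finger_force: 10.0
```

View pics/v6.png

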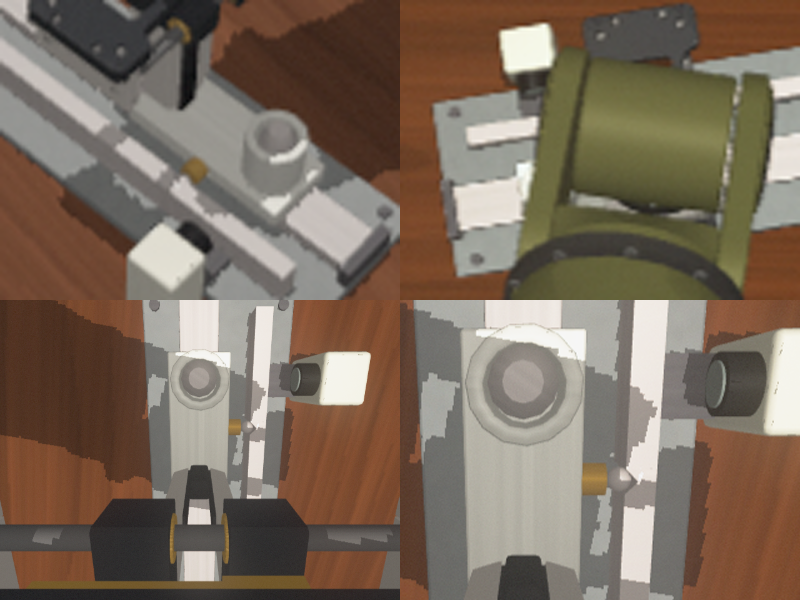

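The ball sits in the V notch (lower-right crop, (625,480)). The sleeve is down on the deck around the pin (525,385), opposite the camera block, and the tab is held. The residual force along the rail is about 1 N, so I hand in.

```bash
python3 -c "
from cell import manip
s=manip.read_state();print(abs(s['qd']).max(),s['finger_gap'],s['finger_force'],s['clock']);print(manip.sign_off())"
```

```text
0.000854883289435657 13.86519201416205 9.99949648976326 16.8
the job is handed in; nothing more can be done
None
```

I put the wide sleeve onto the gauge pin, down on the deck, and let go of it; then I slid the carriage by its tab until the ball dropped into the notch, and handed in at 16.8 s still holding the tab, with the narrow sleeve left untouched on the bench.

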